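# Dispense one figure base and nudge it into the gluing channel

## Task

Push the dispenser's plunger all the way in once, so that a single figure base comes out at the front, and let the plunger spring back out. Then, without picking it up, nudge that base sideways across the board with the fingertips until it lies wholly between the two low rails of the gluing channel, and leave it there. Leave the other bases in the dispenser and do not disturb the paint pot, the little figure or the glue bottle.

Things in the scene. Friction and masses are not known exactly. Their poses are not given: they have to be found in the camera images.
- board: plywood work board lying fixed on the desk, 275 x 405 x 22 mm (longer side across, y), top 22 mm above the desk; origin at the centre of its underside. Everything of the job stands on it, and that does not move it
- dispenser: grey dispenser fixed to the board, its yaw varies: open-topped magazine 40 x 40 mm, 46 mm tall, centred on the origin (at board level), holding four stacked flat bases that stand on the board. x points out of the front, y to its left. Only the lowest base passes the 10 mm high front slot; the plunger enters at the back (-x). Screw ears up to 6.5 mm high reach y = +-33 mm, x -15 to +12 mm
- plunger (a joint): travel of the plunger in m along the dispenser's +x: 0 out (rest), 0.042 fully in. A spring returns it when let go (2 N at rest, 5 N fully in). Fully in, its 28 mm wide blade has pushed the lowest base out along the board to about 41 mm ahead of the dispenser's origin, clear of the front wall; when it springs back the stack drops by one base
- plunger_pad (a point): centre of the back face (looking to the dispenser's -x) of the plunger's upright aluminium thumb plate, 32 mm wide, 1 to 38 mm above the board, 8 mm thick; 20 mm above the board and, when out, 74 mm behind the dispenser's origin. Moves with the plunger; push it towards the dispenser's +x
- base1: square black plastic figure base, 30 x 30 x 8 mm, about 14 g; origin at the centre of its underside, z up; the lowest of the stack at the start, the one that is dispensed
- base2: square black plastic figure base, 30 x 30 x 8 mm, about 14 g; origin at the centre of its underside, z up; second from below in the stack
- base3: square black plastic figure base, 30 x 30 x 8 mm, about 14 g; origin at the centre of its underside, z up; third from below in the stack
- base4: square black plastic figure base, 30 x 30 x 8 mm, about 14 g; origin at the centre of its underside, z up; top of the stack
- channel: gluing channel fixed to the board, ahead of the dispenser to its left or its right (varies): two parallel grey rails 60 mm long, 10 mm tall, 8 mm wide, 50 mm clear between them, open at both ends, no floor. Origin on the board midway, y along the rails, x across. One end faces the place where the base comes out, 85 to 95 mm from the channel's middle
- pot_ochre: squat round ochre paint pot, 42 x 38 x 46 mm, standing loose on the other side of the dispenser's front from the channel, its middle also 85 to 95 mm from where the base comes out; origin at the centre of its underside; leave alone
- figure_moss: little painted game figure lying loose on the board beside the dispenser, 39 x 22 x 12 mm; origin at the centre of its underside; leave alone
- glue: glue bottle with a long nozzle standing loose on the board beside the dispenser, 33 mm across, 107 mm tall; origin at the centre of its underside; leave alone
There are look-alikes about, which are no part of the job. What is shaped like the base4 but red or white is not meant.

How it is judged:
By the outcome, as a careful person would: the job done as asked, in the order asked, and still so for the second after the job is handed in, with the robot touching nothing.
It also fails if it takes over 43 s, if anything falls off the work surface, if the arm or the gripper's body presses on something with over 40 N, if the wrist force passes 120 N, or if a joint passes its speed limit or range.

## Robot

A 6-joint arm with a two-finger parallel gripper is mounted at the origin on a cart in front of the work surface, level with it; the furniture and walls round the work are solid. World frame = base frame: x ahead of the robot, y to its left, z up, the work surface at z = 0. Lengths are in m, angles in degrees, forces in N, time in s.
With the tool pointing down it reaches from about 0.375 to 0.925 m from the base axis. Payload 5.7 kg.
Tool frame: the origin (TCP) lies midway between the tips of the shut fingers; the grasp point (between the pads) lies 19 mm behind it (env.grasp_offset is the z of the grasp point in the tool frame, in m); z points along the fingers, y is the line along which they close (so a half turn about z gives the same grasp; the last joint's range is limited). The gripper opens to 85 mm and grips with 20 to 120 N. Pads are 22 mm wide; open, the fingers measure 114 mm over their backs; the gripper's body (76 mm by 85 mm) begins 54 mm behind the grasp point. The pads swing forward as they close: fully open they stand 13 mm farther back than shut.
Start: joints at [-71.454, 20.558, 86.54, -0, 72.909, -6.595], TCP at [0.255, -0.543, 0.231] pointing down, gripper open.
Joint ranges: [-170.27, 170.27], [-57.76, 135], [12.27, 136.19], [-55.21, 235.2], [11.17, 155.16], [-170.74, 170.74]. Speed limits (degrees/s): [136.94, 136.94, 180, 180, 180, 180].

## Interface

Orientations are given as [roll, pitch, yaw] about the fixed x, y, z axes, in that order (R = Rz(yaw) Ry(pitch) Rx(roll)).
In Python, from rig import env gives the robot as it stands. The module is installed in compiled form; this text tells all that it offers.
- The arm moves only by the shell command python3 -m pendant 'ROWS'. ROWS is JSON, a list that holds one entry, the list of rows, each a list of 5 numbers: the opening, from 0 (shut) to 1 (fully open), then the shift along the tool's x, y, z in mm, then the turn about the tool's z in rad. A call has 1 to 12 rows; each row is the pose to reach, as a shift and turn from the pose commanded when the call began, along the tool's axes at that moment; what a row does not reach only later rows make up. A row lasts 1/10 s, in which the tool goes at most 50 mm and 8.59 degrees, less where a joint would pass 70% of its speed; a pose out of reach is approached as far as the arm can. A call with a gripper value outside its range is refused whole. The fingers move at their own pace and stop on an object; the grip force is fixed at half the most. Time passes only in rows, so rows that repeat a pose let the fingers close. It gives the time, the measured TCP pose, the force, the opening and the grip force at its end, in the units of the state.
- env.sense(): the state, without advancing time (a new reading comes with each control period).
- env.capture(name): name is "scene" or "top"; returns the picture (480x640x3 uint8, blue, green, red); there is no depth.
- env.camera_model(name): a dict with "intrinsics" (3x3 intrinsics, pixels), "k1" (the pictures are not rectified: a ray, as slopes to the right and down, at radius r is drawn at 1 + k1 r^2 times it, then the intrinsics apply), "extrinsics" (4x4, takes a point from world to camera coordinates). Camera axes: x right, y down, z forward; pixel columns grow to the right and rows downward; lengths in m; the calibration is good to about 2 mm. A picture is of the moment at which its call begins. camera_model takes no time and is no camera call.
- env.close_job(): hands the job in; it is judged then, once.
The state is a dict: "time": time; "joint_positions": joint angles; "dq": joint speeds; "joint_efforts": joint torques, N m; "position": TCP position; "eef_rot": TCP orientation; "wrist_force": force on the tool from outside, world axes, zero at the start; "wrist_torque": the same for the moment, N m; "finger_gap": finger opening in m; "finger_force": force on a finger pad.
Only numpy, scipy, OpenCV 4.12 (cv2) and the standard library are available. Lean on these libraries where they do the work, as an engineer would, in place of code of your own. Each camera call takes 0.05 s, during which the arm holds its last target. There are 200 camera calls.

## Working session

There is one attempt and no reset: what is moved stays moved. The work goes in short steps, Python scripts to look and compute and a shell command to move; the robot and the scene stay as the last step left them, time stands still between calls to the robot, and variables do not carry over. Pictures are saved under pics/ and viewed, at most 10 in all, crops included, and the job is handed in when it is done.

```bash
mkdir -p pics
cat > h.py <<'E'
import numpy as np, cv2
from rig import env
def pix2w(name,uv,z):
    m=env.camera_model(name);K=np.array(m["intrinsics"]);E=np.array(m["extrinsics"]);k=m["k1"]
    out=[]
    for u,v in uv:
        d=np.array([(u-K[0,2])/K[0,0],(v-K[1,2])/K[1,1]]);p=d.copy()
        for _ in range(20): p=d/(1+k*(p@p))
        r=E[:3,:3].T@np.array([p[0],p[1],1]);c=-E[:3,:3].T@E[:3,3]
        out.append(c+r*(z-c[2])/r[2])
    return np.array(out)
def snap(name,f,crop=None,s=1):
    im=env.capture(name)
    if crop: a,b,c,d=crop; im=im[b:d,a:c]
    im=cv2.resize(im,None,fx=s,fy=s,interpolation=cv2.INTER_CUBIC); cv2.imwrite("pics/"+f,im)
E
python3 - <<'E'
from h import *
snap("top","t1.png");snap("scene","s1.png")
s=env.sense();print(s["position"],s["eef_rot"],s["finger_gap"],s["time"])
for n in("top","scene"):
    E=np.array(env.camera_model(n)["extrinsics"]);print(n,-E[:3,:3].T@E[:3,3],E[:3,:3].round(2).tolist())
E
```

```text
[ 0.25472034 -0.54254792  0.230516  ] [-1.79900924e+02 -1.15007634e-02  2.51446687e+01] 0.08518371832368135 0.1
top [0.45039693 0.15265815 1.01286252] [[0.01, -1.0, 0.01], [-0.99, -0.01, -0.13], [0.13, -0.01, -0.99]]
scene [ 0.46098579 -0.58048706  0.8610873 ] [[0.99, -0.16, 0.0], [-0.12, -0.72, -0.69], [0.11, 0.68, -0.73]]
```

View pics/t1.png

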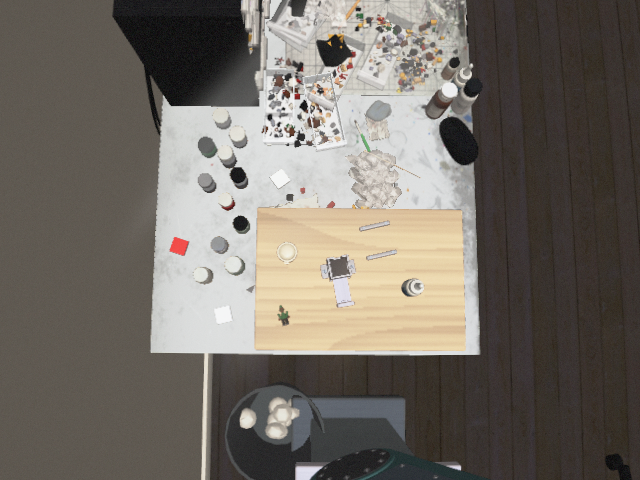

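View pics/s1.png

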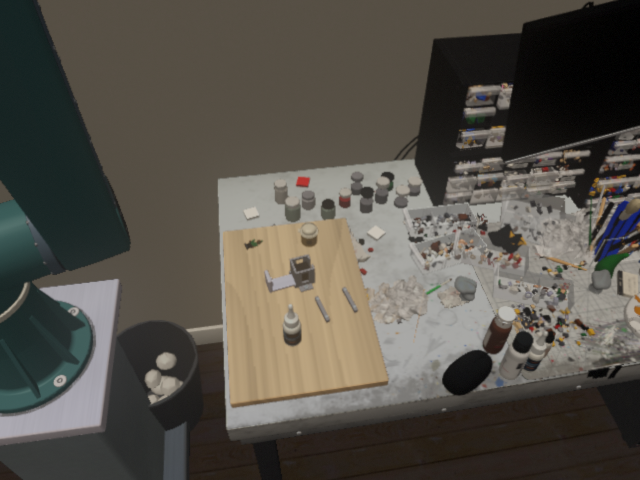

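The top picture shows the dispenser at about (340,267) with its plunger towards the robot (343,305). The channel rails are at (375,225) and (381,254), to its right. The pot is at (287,252), the figure at (284,315) and the glue at (413,288).

```bash
python3 -c "
from h import *
snap('top','t2.png',(265,205,435,330),4.7)"
```

```text
(no output)
```

View pics/t2.png

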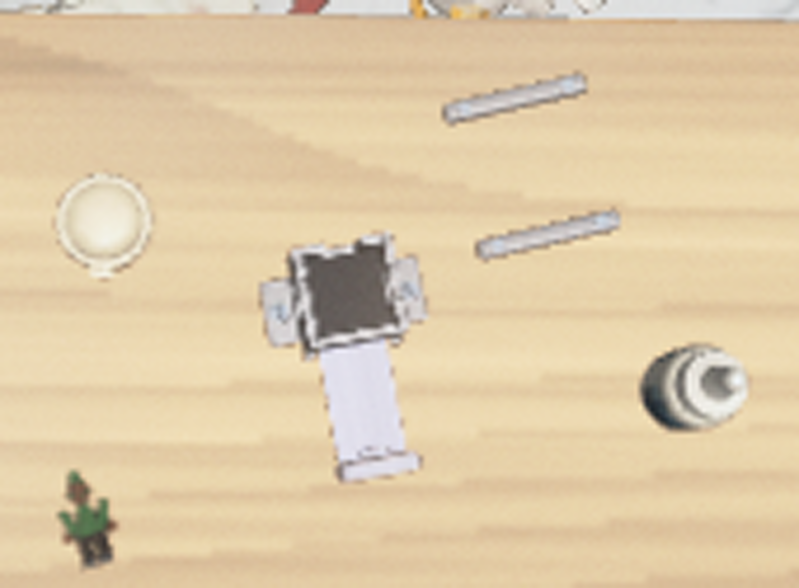

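The crop shows the thumb plate's top from (341,472) to (420,459). The magazine's corners are about (291,250), (390,240), (408,337) and (306,352), and the rails run (447,115)-(583,83) and (480,250)-(617,219).

Run:
```python
from h import *
def f(l,z): return pix2w("top",[(265+(x+.5)/4.7-.5,205+(y+.5)/4.7-.5) for x,y in l],z)[:,:2]
r=f([(447,115),(583,83),(480,250),(617,219)],.032);print("rails",r.round(4).tolist(),"mid",r.mean(0),"yaw(y axis dir)",np.degrees(np.arctan2(*( (r[1]-r[0]+r[3]-r[2])[::-1]))))
p=f([(341,472),(420,459)],.060);print("plate",p.round(4).tolist(),np.linalg.norm(p[1]-p[0]))
m=f([(291,250),(390,240),(408,337),(306,352)],.068);print("mag",m.round(4).tolist(),m.mean(0))
e=f([(267,315),(421,287)],.0285);print("ears",e.tolist(),e.mean(0))
d=m.mean(0)-p.mean(0);print("dir",np.degrees(np.arctan2(d[1],d[0])),np.linalg.norm(d))
v=p[0]-p[1];print("plate yaw",np.degrees(np.arctan2(-v[0],v[1])));v=e[0]-e[1];print("ears yaw",np.degrees(np.arctan2(-v[0],v[1])))
print("pot,glue,fig",f([(103,218)],.068),f([(680,395)],.06),f([(88,520)],.03))
# glue base visible, board edge
s=env.sense();print(s["position"],s["joint_positions"])
```

```text
rails [[0.6003, 0.0413], [0.6143, -0.015], [0.5448, 0.028], [0.5581, -0.0283]] mid [0.57937091 0.00648166] yaw(y axis dir) -76.43135229537742
plate [[0.4544, 0.0866], [0.4597, 0.0556]] 0.03143062939685865
mag [[0.5407, 0.1069], [0.545, 0.068], [0.507, 0.061], [0.5008, 0.1009]] [0.52334202 0.08418448]
ears [[0.5177854146329279, 0.1146326956571877], [0.5297723104918722, 0.05180778219412285]] [0.52377886 0.08322024]
dir 11.195265075578602 0.06760157217519089
plate yaw 9.675653283637812
ears yaw 10.802114255341964
pot,glue,fig [[0.55255699 0.18070082]] [[ 0.48539335 -0.04733178]] [[0.43447957 0.18623943]]
[ 0.25474898 -0.54266483  0.2306241 ] [-7.14525490e+01  2.05917136e+01  8.65830473e+01  1.99725309e-04
  7.29097015e+01 -6.59450909e+00]
```

```bash
python3 -m pendant '[[[0,404,-480,0,-1.32],[0,404,-480,0,-1.32],[0,404,-480,0,-1.32],[0,404,-480,0,-1.32],[0,404,-480,0,-1.32],[0,404,-480,0,-1.32],[0,404,-480,0,-1.32],[0,404,-480,0,-1.32],[0,404,-480,0,-1.32],[0,404,-480,0,-1.32],[0,404,-480,0,-1.32],[0,404,-480,0,-1.32]]]'; python3 -c "
from h import *
s=env.sense();print(s['joint_positions'],s['eef_rot'])"
```

```text
time: 1.35
position: [0.4096, 0.0386, 0.2315]
eef_rot: [180.0, 0.0, 100.8]
wrist_force: [0.7, -0.2, 0.3]
finger_gap: 0.0001
finger_force: 0.0
[-4.24872312e+00  4.61661489e+00  1.08181311e+02 -2.66467201e-03
  6.71699985e+01 -1.50198344e+01] [1.79969657e+02 1.06851553e-02 1.00772142e+02]
```

```bash
python3 -m pendant '[[[0,0,0,50,0],[0,0,0,100,0],[0,0,0,150,0],[0,0,0,150,0],[0,0,0,150,0]]]'; python3 -c "
from h import *
p=env.sense()['position'];a=np.radians(10.8);d=np.array([np.cos(a),np.sin(a)]);n=np.array([-d[1],d[0]])
q=np.array(p[:2])-[.5234,.0838];print('disp x,y mm',q@d*1e3,q@n*1e3)
snap('top','t3.png',(265,205,435,330),4.7)"
```

```text
time: 1.85
position: [0.4087, 0.0366, 0.0813]
eef_rot: [-179.8, -0.1, 100.8]
wrist_force: [0.3, 1.1, -0.4]
finger_gap: 0.0001
finger_force: 0.0
disp x,y mm -121.47682529536333 -24.83517508211591
```

View pics/t3.png

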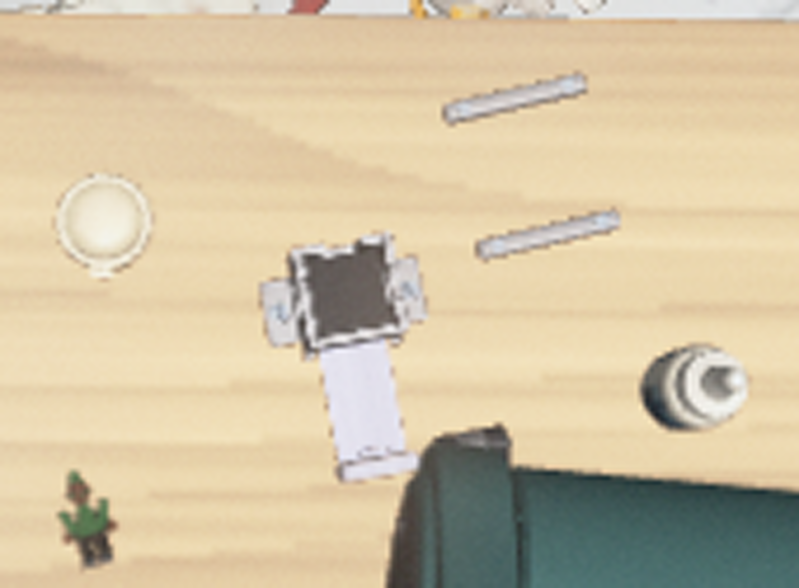

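The arm body is visible at (460,500) and everything else is unmoved.

```bash
python3 -m pendant '[[[0,25,0,41,0],[0,25,0,41,0],[0,25,15,41,0],[0,25,25,41,0],[0,25,30,41,0],[0,25,37,41,0],[0,25,44,41,0],[0,25,50,41,0],[0,25,50,41,0]]]'; python3 -c "
from h import *
p=env.sense()['position'];a=np.radians(10.8);d=np.array([np.cos(a),np.sin(a)]);n=np.array([-d[1],d[0]])
q=np.array(p[:2])-[.5234,.0838];print('disp x,y mm',q@d*1e3,q@n*1e3)"
```

```text
time: 2.8
position: [0.4543, 0.0706, 0.0403]
eef_rot: [-180.0, -0.0, 100.8]
wrist_force: [-3.3, -0.6, 2.2]
finger_gap: -0.0004
finger_force: 1.4
disp x,y mm -70.35156737600092 -0.05049825811919394
```

```bash
python3 -m pendant '[[[0,0,5,0,0],[0,0,10,0,0],[0,0,15,0,0],[0,0,19,0,0],[0,0,22,0,0],[0,0,23,0,0],[0,0,23,0,0]]]'
```

```text
time: 3.5
position: [0.4762, 0.0748, 0.0401]
eef_rot: [-179.9, -0.0, 100.8]
wrist_force: [-4.6, -1.3, 1.5]
finger_gap: 0.0004
finger_force: 2.3
```

```bash
python3 -c "
from h import *
p=env.sense()['position'];a=np.radians(10.8);d=np.array([np.cos(a),np.sin(a)]);n=np.array([-d[1],d[0]])
q=np.array(p[:2])-[.5234,.0838];print('disp x,y mm',q@d*1e3,q@n*1e3)"; python3 -m pendant '[[[0,0,1,0,0],[0,0,2,0,0],[0,0,2,0,0]]]'
```

```text
disp x,y mm -48.08088069587158 0.016166621852964705
time: 3.8
position: [0.4779, 0.0751, 0.0401]
eef_rot: [-179.9, -0.0, 100.8]
wrist_force: [-5.4, -0.2, 0.5]
finger_gap: -0.0005
finger_force: 2.5
```

Force is close to 5 N, so I'll go on in small steps until it hits the stop.

```bash
python3 -m pendant '[[[0,0,1,0,0],[0,0,2,0,0],[0,0,2,0,0]]]'; python3 -c "
from h import *
snap('top','t4.png',(265,205,435,330),4.7)"
```

```text
time: 4.1
position: [0.4799, 0.0755, 0.0401]
eef_rot: [-179.9, -0.0, 100.8]
wrist_force: [-4.8, -1.2, 2.2]
finger_gap: 0.0002
finger_force: 2.5
```

View pics/t4.png

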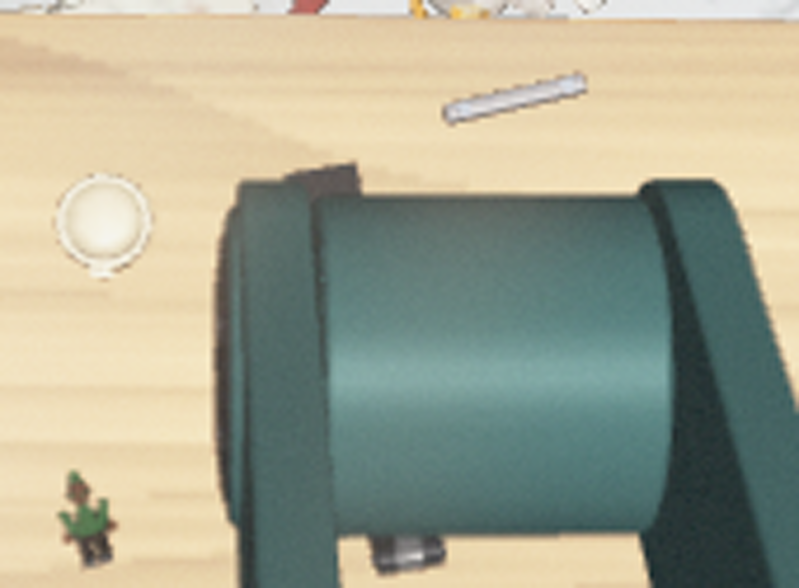

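The base's front edge shows, with its right front corner near (357,162). I'll continue to the stop.

```bash
python3 - <<'E'
from h import *
a=np.radians(10.8);d=np.array([np.cos(a),np.sin(a)]);n=np.array([-d[1],d[0]])
q=pix2w("top",[(265+357.5/4.7-.5,205+162.5/4.7-.5)],.03)[0,:2]-[.5234,.0838];print(q@d,q@n)
E
python3 -m pendant '[[[0,0,1,0,0],[0,0,2,0,0],[0,0,3,0,0],[0,0,3,0,0]]]'
```

```text
0.05527943434024091 -0.016341089629082733
time: 4.55
position: [0.4812, 0.0758, 0.04]
eef_rot: [-179.8, -0.0, 100.8]
wrist_force: [-8.4, -4.2, 5.7]
finger_gap: -0.0
finger_force: 4.4
```

```bash
python3 -m pendant '[[[0,0,-10,0,0],[0,0,-22,0,0],[0,0,-34,0,0],[0,0,-46,0,0],[0,0,-60,0,0],[0,0,-72,0,0],[0,0,-72,0,0]]]'; python3 -c "
from h import *
snap('top','t5.png',(265,205,435,330),4.7)"
```

```text
time: 5.25
position: [0.4107, 0.0625, 0.0404]
eef_rot: [-179.9, -0.0, 100.8]
wrist_force: [0.2, -0.3, -0.9]
finger_gap: -0.0001
finger_force: 0.0
```

View pics/t5.png

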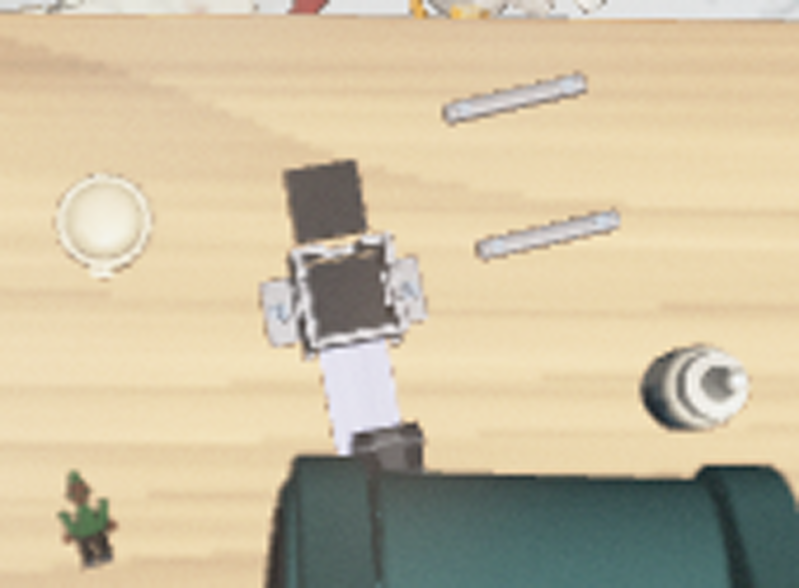

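The plunger has sprung back. The base lies ahead of the dispenser with corners at about (284,171), (356,160) and (367,231).

Run:
```python
from h import *
a=np.radians(10.8);d=np.array([np.cos(a),np.sin(a)]);n=np.array([-d[1],d[0]]);R=np.array([d,n])
def f(l,z): return (R@(pix2w("top",[(265+(x+.5)/4.7-.5,205+(y+.5)/4.7-.5) for x,y in l],z)[:,:2]-[.5234,.0838]).T).T*1e3
b=f([(284,171),(356,160),(367,231)],.030);print(b.round(1).tolist(),"centre",(b[0]+b[2])/2)
print("rails",f([(447,115),(583,83),(480,250),(617,219)],.032).round(1).tolist())
print("pot",f([(103,218)],.068))
print("tcp",R@(np.array(env.sense()["position"][:2])-[.5234,.0838])*1e3)
```

```text
[[56.9, 13.8], [56.2, -16.1], [26.6, -15.1]] centre [41.78381722 -0.62175522]
rails [[67.6, -56.2], [70.7, -114.1], [10.6, -58.8], [13.0, -116.6]]
pot [[46.79794534 89.72096931]]
tcp [-1.13003454e+02 -8.63406447e-02]
```

```bash
python3 -m pendant '[[[0,0,0,-50,0],[0,0,0,-65,0],[0,18,50,-65,0],[0,38,90,-65,0],[0,38,130,-65,0],[0,38,156,-65,0],[0,38,156,-65,0],[0,38,156,-30,0],[0,38,156,0,0],[0,38,156,12,0],[0,38,156,14,0],[0,38,156,14,0]]]'; python3 -c "
from h import *
p=env.sense()['position'];a=np.radians(10.8);d=np.array([np.cos(a),np.sin(a)]);n=np.array([-d[1],d[0]])
q=np.array(p[:2])-[.5234,.0838];print('disp x,y mm',q@d*1e3,q@n*1e3,p[2])"
```

```text
time: 6.5
position: [0.5591, 0.1291, 0.0267]
eef_rot: [180.0, -0.0, 100.8]
wrist_force: [0.3, 0.1, -0.1]
finger_gap: 0.0004
finger_force: 0.0
disp x,y mm 43.58417189829558 37.81320228346986 0.0267121431254325
```

```bash
python3 -m pendant '[[[0,-6,0,0,0],[0,-10,0,0,0],[0,-14,0,0,0],[0,-19,0,0,0],[0,-24,0,0,0],[0,-29,0,0,0],[0,-34,0,0,0],[0,-39,0,0,0],[0,-44,0,0,0],[0,-48,0,0,0],[0,-50,0,0,0],[0,-50,0,0,0]]]'; python3 -c "
from h import *
snap('top','t6.png',(265,205,435,330),4.7);snap('scene','s6.png',(230,210,410,345),4.4)"
```

```text
time: 7.7
position: [0.5686, 0.0796, 0.0264]
eef_rot: [180.0, 0.0, 100.8]
wrist_force: [0.9, -1.1, 1.1]
finger_gap: -0.0
finger_force: 0.8
```

View pics/s6.png

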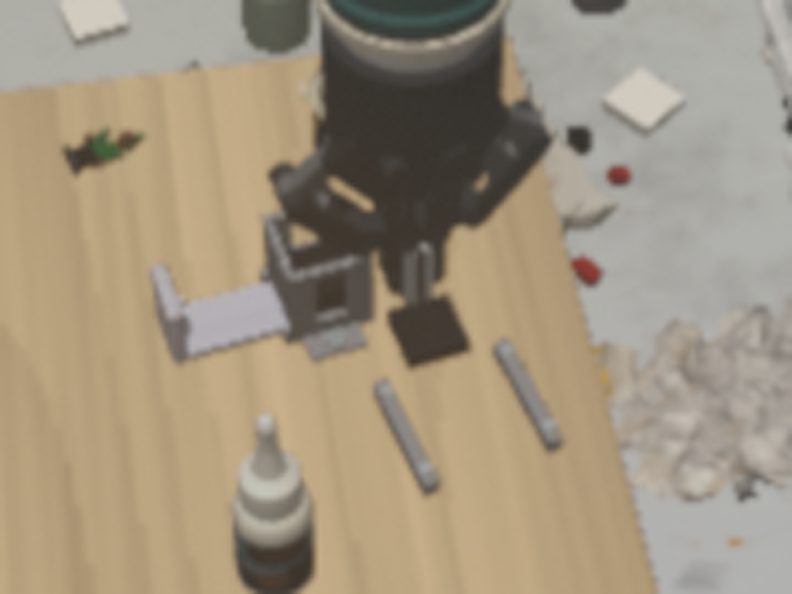

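The base at (428,330) is square with the fingertips and heading between the rails. Nothing else is touched.

```bash
python3 -m pendant '[[[0,-5,0,0,0],[0,-10,0,0,0],[0,-15,0,0,0],[0,-20,0,0,0],[0,-25,0,0,0],[0,-30,0,0,0],[0,-35,0,0,0],[0,-40,0,0,0],[0,-44,0,0,0],[0,-47,0,0,0],[0,-48,0,0,0],[0,-48,0,0,0]]]'; python3 -c "
from h import *
snap('scene','s7.png',(230,210,410,345),4.4)"
```

```text
time: 9.0
position: [0.5773, 0.0328, 0.0263]
eef_rot: [180.0, -0.0, 100.8]
wrist_force: [-0.4, 0.7, -0.2]
finger_gap: 0.0
finger_force: 0.0
```

View pics/s7.png

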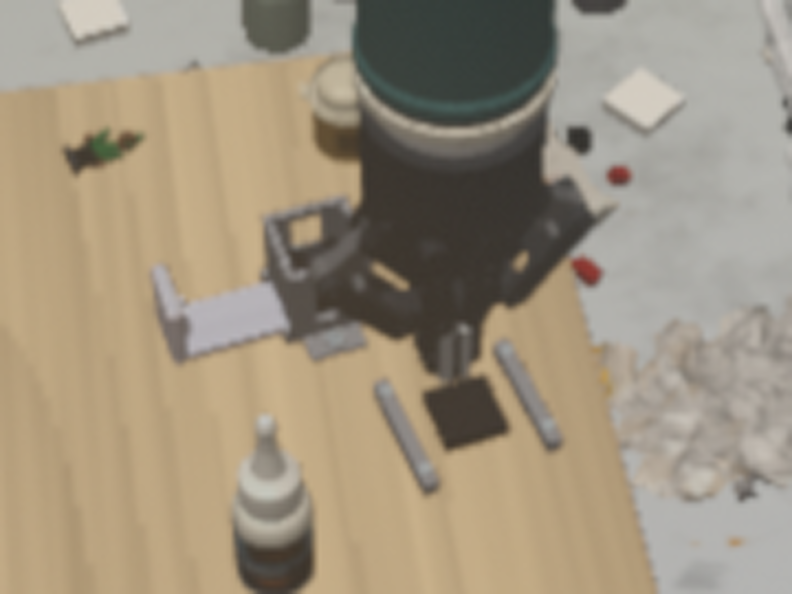

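The base at (466,412) is wholly between the rails. Next I back off, lift and check.

```bash
python3 -m pendant '[[[0,5,0,0,0],[0,8,0,-5,0],[0,8,0,-40,0],[0,8,0,-80,0],[0,8,0,-120,0],[0,8,-40,-150,0],[0,8,-80,-150,0],[0,8,-120,-150,0],[0,8,-150,-150,0],[0,-40,-160,-150,0],[0,-70,-160,-150,0],[0,-70,-160,-150,0]]]'; python3 -c "
from h import *
snap('scene','s8.png',(230,210,410,345),4.4);snap('top','t8.png',(265,205,435,330),4.7)"
```

```text
time: 10.25
position: [0.4345, -0.0685, 0.1772]
eef_rot: [179.9, 0.1, 100.6]
wrist_force: [-0.2, 0.5, 0.3]
finger_gap: -0.0003
finger_force: 0.0
```

View pics/s8.png

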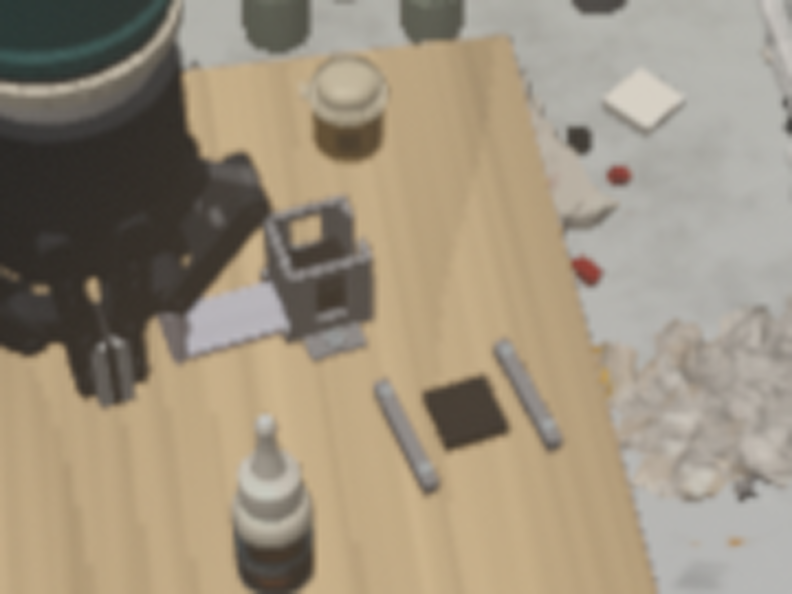

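View pics/t8.png

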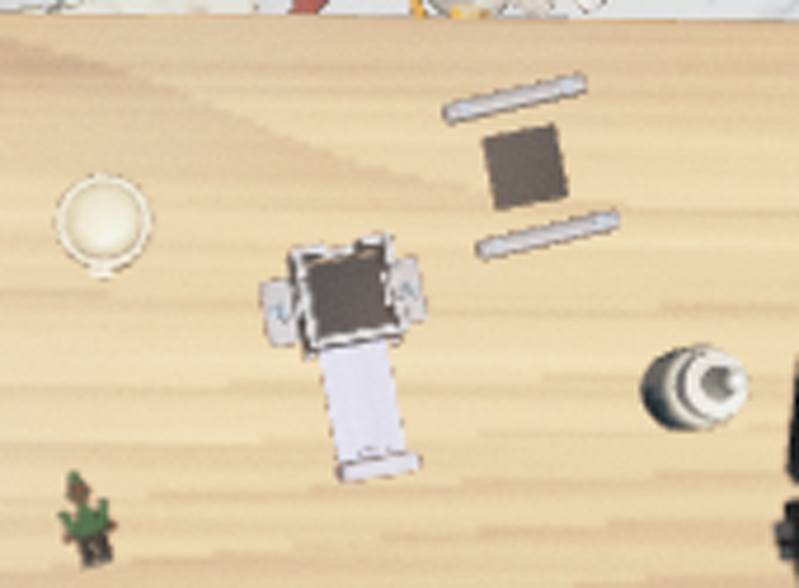

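The base is at (526,167), centred between the rails. The plunger is out, the remaining bases are in the magazine, and the pot, figure and glue are unmoved. The arm is clear, so I'm handing in.

```bash
python3 -c "
from rig import env
print(env.close_job())"
```

```text
the job is handed in; nothing more can be done
None
```

The job is handed in at about 10 s of robot time: one base was dispensed and nudged wholly between the rails, the plunger sprang back, and the last pictures show the other bases, pot, figure and glue undisturbed.

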